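# Sweep loose connectors into the bench tray

### The arm

A 6-joint arm with a two-finger parallel gripper is mounted at the origin on a cart in front of the work surface, level with it; the furniture and walls round the work are solid. World frame = base frame: x ahead of the robot, y to its left, z up, the work surface at z = 0. Lengths are in m, angles in degrees, forces in N, time in s.
With the tool pointing down it reaches from about 0.35 to 0.875 m from the base axis. Payload 4.2 kg.
Tool frame: the origin (TCP) lies between the finger pads; the fingertips stand 8 mm ahead of it and the grasp point (between the pads) lies 11 mm behind it; x points along the fingers, y is the direction in which the jaws open and shut, and the axes are right-handed (so a half turn about x gives the same grasp; the last joint's range is limited). The gripper opens to 87 mm and grips with 3 to 60 N. Pads are 19 mm wide; open, the fingers measure 117 mm over their backs; the gripper's body (75 mm by 190 mm) begins 51 mm behind the grasp point.
Start: joints at [84.202, 22.042, 0.453, 0, -68.411, -14.817], TCP at [0.22, 0.585, 0.231] pointing down, gripper open.
Joint ranges: [-179.83, 179.83], [-69.29, 118.12], [-61.27, 80.66], [-181.25, 117.63], [-171.15, -9.14], [-177.46, 177.46]. Speed limits (degrees/s): [159.86, 159.86, 180, 180, 180, 180].

### API

Orientations are given as a 3x3 rotation matrix whose columns are the frame's x, y, z axes.
In Python, from station import r gives the robot as it stands. The module is installed in compiled form; this text tells all that it offers.
- The arm moves only by the tool move_arm, never from a script. Its argument "increments" is one flat list of numbers, 7 for each row, row after row: the turn, a rotation vector about the tool's x, y, z in degrees, then the shift along the tool's x, y, z in m, then the finger opening in m, from 0 to 0.087. A call has 1 to 12 rows; each row is the pose to reach, as a shift and turn from the pose commanded when the call began, along the tool's axes at that moment; what a row does not reach only later rows make up. A row lasts 1/12 s, in which the tool goes at most 41.7 mm and 7.16 degrees, less where a joint would pass 70% of its speed; a pose out of reach is approached as far as the arm can. A call with a gripper value outside its range is refused whole. The fingers move at their own pace and stop on an object; the grip force is fixed at half the most. Time passes only in rows, so rows that repeat a pose let the fingers close. It gives the time, the measured TCP pose, the force and the opening at its end, in the units of the state.
- r.sense(): the state, without advancing time (a new reading comes with each control period).
- r.capture(name): name is "scene" or "side" or "wrist"; returns the picture (384x512x3 uint8, red, green, blue); there is no depth.
- r.calibration(name): a dict with "fx", "fy", "cx", "cy" (pixels), "rvec" (rotation vector, rad) and "tvec" (3), from world to camera coordinates, as OpenCV has them; the wrist camera has in their place "tool_from_camera" (4x4, takes a point from camera to tool coordinates, whose origin is the TCP and whose axes are the tool frame's). Camera axes: x right, y down, z forward; pixel columns grow to the right and rows downward; lengths in m; the calibration is good to about 2 mm. A picture is of the moment at which its call begins: read the wrist's pose just before it. calibration takes no time and is no camera call.
- r.finish_job(): hands the job in, once; it reports no verdict.
The state is a dict: "time_s": time; "joints": joint angles; "joint_velocities": joint speeds; "effort": joint torques, N m; "tcp_pos": TCP position; "ee_rot": TCP orientation; "wrist_force": force on the tool from outside, world axes, zero at the start; "moment": the same for the moment, N m; "gripper_width": opening from 0.0 (shut) to 1.0 (fully open).
Only numpy, scipy, OpenCV 4.12 (cv2) and the standard library are available. Lean on these libraries where they do the work, as an engineer would, in place of code of your own. Each camera call takes 0.05 s, during which the arm holds its last target.

### The job

Clear the bench: with your fingertips, gently sweep the three small loose parts (the yellow coupler, the blue coupler and the black end cap) across the table and in through the open side of the red tray, until all three lie wholly inside it. Push them only; do not pinch or lift them. Leave the brass weight, the pocket compass and the spirit level where they are.

Things in the scene. Friction and masses are not known exactly. Their poses are not given: they have to be found in the camera images.
- tray: Low red metal tray fixed to the table, three walls (33 mm high, 3 mm thick), one side open. Origin: centre of its underside. Own +y points to the back wall: open edge at y = -65 mm, back wall's inner face at +62; side walls' inner faces at x = -100 and +100. Floor: a sheet 1 mm thick, flush with the table (no step to catch on at the open edge). A 5 mm high screwed ear reaches 19 mm out from each side wall.
- yellow_coupler: Yellow plastic plug coupler, a plain stepped cylinder lying on its side, 34 mm long and 11 mm thick, about 15 g; it slides and turns but does not roll. Origin: middle of its length, on its underside (table level); its y axis runs along its length.
- blue_coupler: Blue plastic plug coupler, a plain stepped cylinder lying on its side, 34 mm long and 11 mm thick, about 15 g; it slides and turns but does not roll. Origin: middle of its length, on its underside (table level); its y axis runs along its length.
- end_cap: Black round plastic end cap standing flat, 21 mm diameter, 16 mm high, about 15 g; it slides. Origin: centre of its underside.
- brass_weight: Bystander: slotted round brass weight, 32 mm diameter, 14 mm high. Origin: centre of its underside.
- compass: Bystander: round black pocket compass, 48 mm diameter, 12 mm high. Origin: centre of its underside.
- spirit_level: Bystander: white bar-shaped spirit level, 14 x 80 x 14 mm, long along its y axis. Origin: centre of its underside.

How it is judged (in metres and radians):
At the end, for the whole second after the job is handed in: Each of the three parts lies at rest on the tray's floor between its walls, its centre at least 23 mm in from the open edge (so the whole part is inside) and its underside's centre no higher than 20 mm; the weight, compass and spirit level are within 20 mm of where they stood (x of yellow_coupler in the frame of tray between -0.1 and 0.1 m and y of yellow_coupler in the frame of tray between -0.042 and 0.063 m and height (world z) of each of yellow_coupler, blue_coupler, end_cap below 0.02 m and linear speed of each of yellow_coupler, blue_coupler, end_cap below 0.02 m/s and x of blue_coupler in the frame of tray between -0.1 and 0.1 m and y of blue_coupler in the frame of tray between -0.042 and 0.063 m and x of end_cap in the frame of tray between -0.1 and 0.1 m and y of end_cap in the frame of tray between -0.042 and 0.063 m and distance of each of brass_weight, compass, spirit_level from where it was at the start of the episode below 0.02 m); the robot touches nothing.
It fails at once if one of the three small parts is lifted (more than 22 mm off the table) (height (world z) of any of yellow_coupler, blue_coupler, end_cap above 0.022 m).
It fails at once if one of the three small parts is pinched or squeezed (more than 20 N from the fingers) (contact force between the fingers and yellow_coupler above 20 N or contact force between the fingers and blue_coupler above 20 N or contact force between the fingers and end_cap above 20 N).
It fails at once if the brass weight, compass or spirit level is moved more than 20 mm (distance of any of brass_weight, compass, spirit_level from where it was at the start of the episode above 0.02 m).
It also fails if it takes over 72 s, if anything falls off the work surface, if the arm or the gripper's body presses on something with over 40 N, if the wrist force passes 120 N, or if a joint passes its speed limit or range.

## Working session

There is one attempt and no reset: what is moved stays moved. The work goes in short steps, Python scripts to look and compute and a tool call to move; the robot and the scene stay as the last step left them, time stands still between calls to the robot, and variables do not carry over. Pictures are saved under pics/ and viewed, and the job is handed in when it is done.

Besides the shell and the picture viewer there is one more tool, called after ">>>" as a command line: name --argument value ..., lists and objects as JSON in quotes. move_arm: Moves the arm, as the interface text tells. Its arguments: {"type":"object","properties":{"increments":{"type":"array","items":{"type":"number"}}},"required":["increments"]}

```bash
mkdir -p pics
python3 - <<'E'
from station import r
import cv2
s=r.sense();print(s)
for n in("scene","side","wrist"):
    im=r.capture(n);cv2.imwrite(f"pics/{n}0.png",cv2.cvtColor(im,cv2.COLOR_RGB2BGR));print(n,r.calibration(n))
E
```

```text
{'time_s': 0.0, 'joints': array([ 8.42030900e+01,  2.20908501e+01,  3.79872581e-01, -2.82613120e-02,
       -6.84107753e+01, -1.48171404e+01]), 'joint_velocities': array([-0.07542174, -0.10215901,  0.04223381, -0.05506825,  0.0912481 ,
        0.01354413]), 'effort': array([ 3.80142808e-05, -3.90664673e+01,  1.87405086e+01,  4.22010407e+00,
        1.10142879e-02, -1.90279297e-04]), 'tcp_pos': array([0.21981789, 0.58444694, 0.22946117]), 'ee_rot': array([[-6.70928632e-04, -3.52240777e-01, -9.35909175e-01],
       [-2.06775280e-03, -9.35906897e-01,  3.52241402e-01],
       [-9.99997637e-01,  2.17155766e-03, -1.00420121e-04]]), 'wrist_force': array([-0.79966231, -0.19754823, -1.18205912]), 'moment': array([ 0.0047208 , -0.01008689,  0.03049087]), 'gripper_width': 1.0028649558384362}
scene {'fx': 413.8404692218616, 'fy': 413.8404692218616, 'cx': 257.5093831753893, 'cy': 191.1377326769775, 'rvec': array([ 1.79329592, -1.06896837,  0.66993638]), 'tvec': array([-0.22088395,  0.2430505 ,  0.40731299])}
side {'fx': 406.580406286253, 'fy': 406.580406286253, 'cx': 259.323771294854, 'cy': 190.43630058673705, 'rvec': array([ 0.52737568, -2.70793954,  1.18411474]), 'tvec': array([0.51883449, 0.10607795, 0.78300445])}
wrist {'fx': 328.81912782438604, 'fy': 328.81912782438604, 'cx': 259.50144740213045, 'cy': 192.35335412664557, 'tool_from_camera': array([[-7.00195805e-04, -2.85985382e-01,  9.58233725e-01,
        -1.54144682e-01],
       [ 9.99999103e-01, -1.29439673e-03,  3.44400979e-04,
        -1.06669326e-03],
       [ 1.14184096e-03,  9.58233106e-01,  2.85986032e-01,
        -7.94959760e-02],
       [ 0.00000000e+00,  0.00000000e+00,  0.00000000e+00,
         1.00000000e+00]])}
```

View pics/scene0.png

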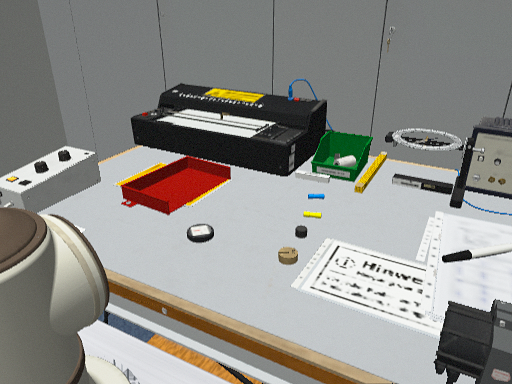

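View pics/side0.png

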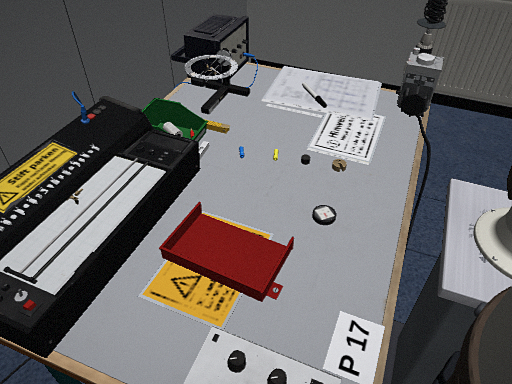

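View pics/wrist0.png

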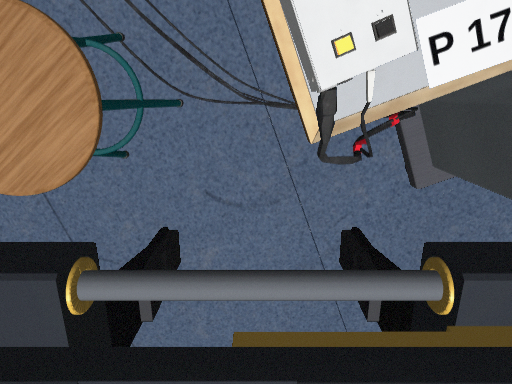

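Run:
```python
import cv2,numpy as np
a=cv2.imread("pics/scene0.png")[145:275,110:345];b=cv2.imread("pics/side0.png")[135:305,150:370]
cv2.imwrite("pics/sc_z.png",cv2.resize(a,None,fx=3.4,fy=3.4,interpolation=cv2.INTER_CUBIC))
cv2.imwrite("pics/si_z.png",cv2.resize(b,None,fx=3.5,fy=3.5,interpolation=cv2.INTER_CUBIC))
```

```text
(no output)
```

View pics/sc_z.png

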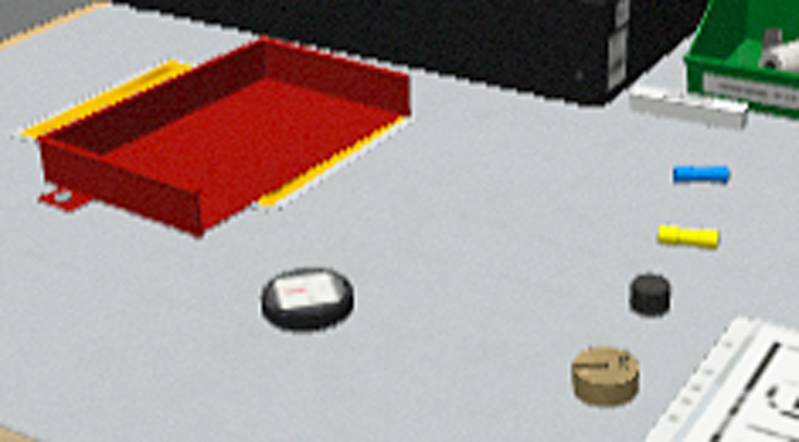

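View pics/si_z.png

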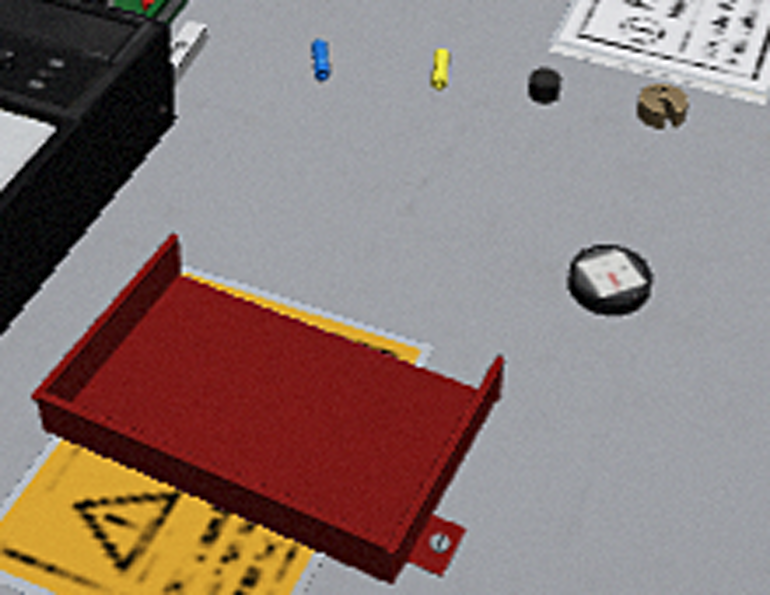

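```bash
cat > h.py <<'E'
import numpy as np,cv2
from station import r
def px2w(n,uv,z,zoom=None):
    c=r.calibration(n);R=cv2.Rodrigues(c['rvec'])[0];t=c['tvec']
    uv=np.array(uv,float).reshape(-1,2)
    d=np.c_[(uv[:,0]-c['cx'])/c['fx'],(uv[:,1]-c['cy'])/c['fy'],np.ones(len(uv))]@R
    o=-R.T@t
    return o+d*((z-o[2])/d[:,2])[:,None]
def proj(n,P):
    c=r.calibration(n);K=np.array([[c['fx'],0,c['cx']],[0,c['fy'],c['cy']],[0,0,1]])
    return cv2.projectPoints(np.array(P,float).reshape(-1,3),c['rvec'],c['tvec'],K,None)[0].reshape(-1,2)
def tcp(tp,R,uv,z): # wrist
    c=r.calibration("wrist");T=c['tool_from_camera']
    uv=np.array(uv,float).reshape(-1,2)
    d=np.c_[(uv[:,0]-c['cx'])/c['fx'],(uv[:,1]-c['cy'])/c['fy'],np.ones(len(uv))]
    d=d@T[:3,:3].T@R.T;o=tp+R@T[:3,3]
    return o+d*((z-o[2])/d[:,2])[:,None]
E
python3 - <<'E'
from h import *
np.set_printoptions(precision=4,suppress=True)
D={'blue':(.0055,[(674,174),(701,174),(729,174)],[(319,41),(321,60),(323,79)]),
'yel':(.0055,[(659,234),(688,237),(718,239)],[(443,50),(441,69),(439,88)]),
'cap':(.016,[(651,283)],[(545,77)]),'brass':(.014,[(606,365)],[(662,102)]),'compass':(.012,[(308,290)],[(611,274)]),
'level':(.014,[(632,90),(748,107)],[(205,25),(178,60)]),
'open bot':(.0,[(200,237),(408,118)],[(480,388),(182,275)]),
'wall tops: open near, open far, back far, back near':(.033,[(202,194),(410,75),(264,39),(40,140)],[(502,357),(177,234),(35,397),(390,570)]),
'ear':(.005,[(40,200)],[(440,542)])}
for k,(z,a,b) in D.items():
    print(k);print(px2w('scene',np.array(a)/3.4+[110,145],z));print(px2w('side',np.array(b)/3.5+[150,135],z))
E
```

```text
blue
[[ 0.6158 -0.0398  0.0055]
 [ 0.6238 -0.0546  0.0055]
 [ 0.6321 -0.0699  0.0055]]
[[ 0.6341 -0.0694  0.0055]
 [ 0.6242 -0.0501  0.0055]
 [ 0.6145 -0.0314  0.0055]]
yel
[[ 0.5399 -0.0615  0.0055]
 [ 0.5445 -0.0774  0.0055]
 [ 0.5504 -0.0933  0.0055]]
[[ 0.5506 -0.0931  0.0055]
 [ 0.5446 -0.0725  0.0055]
 [ 0.5387 -0.0524  0.0055]]
cap
[[ 0.4709 -0.0852  0.016 ]]
[[ 0.4732 -0.0782  0.016 ]]
brass
[[ 0.3936 -0.0949  0.014 ]]
[[ 0.3949 -0.085   0.014 ]]
compass
[[0.3851 0.0728 0.012 ]]
[[0.3853 0.0785 0.012 ]]
level
[[ 0.7074  0.0291  0.014 ]
 [ 0.7176 -0.0514  0.014 ]]
[[ 0.7101 -0.0454  0.014 ]
 [ 0.7088 -0.0028  0.014 ]]
open bot
[[0.4198 0.1746 0.    ]
 [0.62   0.1575 0.    ]]
[[0.4307 0.1777 0.    ]
 [0.62   0.1637 0.    ]]
wall tops: open near, open far, back far, back near
[[0.4141 0.1646 0.033 ]
 [0.6187 0.154  0.033 ]
 [0.6266 0.2819 0.033 ]
 [0.4238 0.2976 0.033 ]]
[[0.4198 0.1799 0.033 ]
 [0.6204 0.1631 0.033 ]
 [0.6317 0.2958 0.033 ]
 [0.4273 0.3213 0.033 ]]
ear
[[0.4033 0.2826 0.005 ]]
[[0.4165 0.2808 0.005 ]]
```

```bash
cat > inc.py <<'E'
import numpy as np,sys
# usage: x y z a  ->  x y z a   (commanded pose -> target)
def inc(p,q):
    p=np.array(p,float);q=np.array(q,float);a=np.radians(p[3]);d=q-p
    z=np.array([np.cos(a),np.sin(a)]);y=np.array([-np.sin(a),np.cos(a)])
    return np.array([-d[3],0,0,-d[2],d[:2]@y,d[:2]@z]).round(4)
if __name__=="__main__":
    v=list(map(float,sys.argv[1:]));print(inc(v[:4],v[4:]))
E
python3 inc.py .22 .585 .231 159.375 .42 .19 .231 110
python3 inc.py .42 .19 .231 110 .54 -.07 .231 110
python3 - <<'E'
from h import *
print(px2w('side',np.array([(175,118),(0,335)])/3.5+[150,135],0))
print(px2w('side',np.array([(172,20)])/3.5+[150,135],0.1),px2w('scene',np.array([(600,105)])/3.4+[110,145],0))
print(proj('scene',[[.7,.04,.1],[.7,.04,0]]))
E
```

```text
[49.375   0.      0.     -0.      0.2992 -0.3263]
[-0.      0.      0.     -0.     -0.0238 -0.2854]
[[0.69098514 0.03782653 0.        ]
 [0.6924738  0.24397247 0.        ]]
[[0.67125908 0.06056156 0.1       ]] [[0.70267734 0.05083648 0.        ]]
[[291.64291575 136.65620547]
 [290.16135378 177.15552524]]
```

>>> move_arm --increments '[7,0,0,0,0.03,-0.0328,0.087,14,0,0,0,0.06,-0.0656,0,21,0,0,0,0.09,-0.098,0,28,0,0,0,0.12,-0.131,0,35,0,0,0,0.15,-0.164,0,42,0,0,0,0.18,-0.196,0,49.375,0,0,0,0.21,-0.229,0,49.375,0,0,0,0.24,-0.262,0,49.375,0,0,0,0.27,-0.295,0,49.375,0,0,0,0.2992,-0.3263,0,49.375,0,0,0,0.2992,-0.3263,0]'

```text
time_s: 1.07
tcp_pos: [0.4205, 0.187, 0.2305]
ee_rot: [[-0.0, -0.94, -0.34], [-0.0, -0.34, 0.94], [-1.0, 0.0, -0.0]]
wrist_force: [0.3, 1.0, -0.8]
gripper_width: 0.328
```

>>> move_arm --increments '[0,0,0,0,-0.003,-0.036,0,0,0,0,0,-0.006,-0.072,0,0,0,0,0,-0.009,-0.108,0,0,0,0,0,-0.012,-0.144,0,0,0,0,0,-0.015,-0.18,0,0,0,0,0,-0.018,-0.216,0,0,0,0,0,-0.021,-0.252,0,0,0,0,0,-0.0238,-0.2854,0,0,0,0,0,-0.0238,-0.2854,0,0,0,0,0,-0.0238,-0.2854,0]'

```text
time_s: 1.9
tcp_pos: [0.5401, -0.0715, 0.2297]
ee_rot: [[-0.002, -0.941, -0.339], [0.0, -0.339, 0.941], [-1.0, 0.002, 0.001]]
wrist_force: [-0.4, 0.2, -0.8]
gripper_width: 0.005
```

Run:
```python
from h import *
s=r.sense();print(s['tcp_pos'],s['ee_rot'],s['time_s'],s['joints'],s['gripper_width'])
im=r.capture("wrist");cv2.imwrite("pics/w1.png",cv2.resize(cv2.cvtColor(im,cv2.COLOR_RGB2BGR),None,fx=1.5,fy=1.5,interpolation=cv2.INTER_CUBIC))
np.savez("w1.npz",p=s['tcp_pos'],R=s['ee_rot'])
```

```text
[ 0.54009188 -0.07149255  0.22966981] [[-1.62211235e-03 -9.40831911e-01 -3.38869715e-01]
 [ 3.67088234e-05 -3.38870217e-01  9.40833128e-01]
 [-9.99998684e-01  1.51369753e-03  5.84222398e-04]] 1.9 [ 9.50619150e+00  1.43267098e+01 -1.08970424e+01 -1.92458757e-02
 -6.48675656e+01  1.03100512e+01] 0.005203615867472198
```

View pics/w1.png

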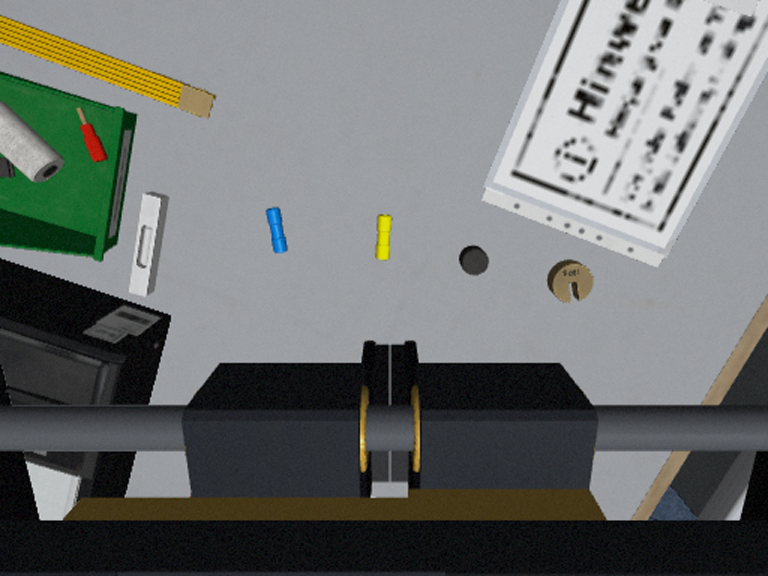

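Run:
```python
from h import *
np.set_printoptions(precision=4,suppress=True)
d=np.load("w1.npz");f=lambda uv,z:tcp(d['p'],d['R'],(np.array(uv,float)+.5)/1.5-.5,z)
print('blue',f([(271,208),(276.5,230),(281,252)],.0055))
print('yel',f([(384,215),(383.5,237),(383,259)],.0055))
print('cap',f([(474,260)],.016),'brass',f([(571,281)],.014))
print('level',f([(152,193),(142,295)],.014)); print('dev corner top',f([(170,317)],.1))
```

```text
blue [[ 0.6361 -0.0688  0.0055]
 [ 0.6275 -0.0539  0.0055]
 [ 0.6194 -0.0384  0.0055]]
yel [[ 0.5532 -0.0929  0.0055]
 [ 0.5479 -0.0767  0.0055]
 [ 0.5424 -0.06    0.0055]]
cap [[ 0.4773 -0.0851  0.016 ]] brass [[ 0.3992 -0.0948  0.014 ]]
level [[ 0.7203 -0.0515  0.014 ]
 [ 0.7113  0.0291  0.014 ]]
dev corner top [[ 0.6591 -0.0032  0.1   ]]
```

Run:
```python
import cv2
a=cv2.imread("pics/w1.png")[320:520,300:480]
cv2.imwrite("pics/w1z.png",cv2.resize(a,None,fx=3,fy=3))
```

```text
(no output)
```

View pics/w1z.png

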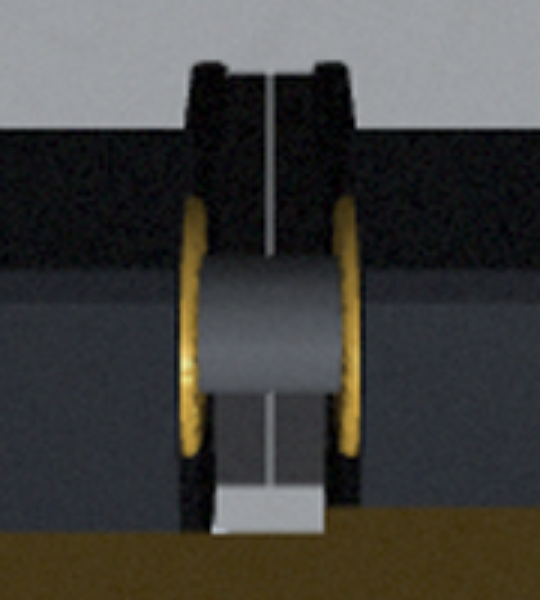

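```bash
python3 inc.py .54 -.07 .231 110 .555 -.118 .012 102; python3 inc.py .555 -.118 .012 102 .545 -.071 .012 102
```

```text
[ 8.00e+00  0.00e+00  0.00e+00  2.19e-01  2.30e-03 -5.02e-02]
[-0.      0.      0.     -0.      0.      0.0481]
```

>>> move_arm --increments '[4,0,0,0.01,0.001,-0.025,0,8,0,0,0.04,0.0023,-0.0502,0,8,0,0,0.08,0.0023,-0.0502,0,8,0,0,0.12,0.0023,-0.0502,0,8,0,0,0.155,0.0023,-0.0502,0,8,0,0,0.18,0.0023,-0.0502,0,8,0,0,0.2,0.0023,-0.0502,0,8,0,0,0.21,0.0023,-0.0502,0,8,0,0,0.215,0.0023,-0.0502,0,8,0,0,0.219,0.0023,-0.0502,0,8,0,0,0.219,0.0023,-0.0502,0,8,0,0,0.219,0.0023,-0.0502,0]'

```text
time_s: 2.95
tcp_pos: [0.556, -0.1176, 0.0128]
ee_rot: [[0.002, -0.978, -0.209], [-0.0, -0.209, 0.978], [-1.0, -0.002, -0.001]]
wrist_force: [-0.6, 0.5, 0.6]
gripper_width: 0.003
```

```bash
cat > look.py <<'E'
from h import *
import sys
k=sys.argv[1];s=r.sense();print(s['time_s'],s['tcp_pos'],s['wrist_force'],s['gripper_width'])
ims=[]
for n,(x,y) in (("scene",(110,130)),("side",(150,110))):
    im=r.capture(n);cv2.imwrite(f"pics/{n}_{k}_raw.png",cv2.cvtColor(im,cv2.COLOR_RGB2BGR))
    ims.append(cv2.resize(cv2.cvtColor(im,cv2.COLOR_RGB2BGR)[y:y+190,x:x+235],None,fx=1.7,fy=1.7*1.6,interpolation=cv2.INTER_CUBIC) if 0 else cv2.resize(cv2.cvtColor(im,cv2.COLOR_RGB2BGR)[y:y+150,x:x+260],None,fx=2,fy=2,interpolation=cv2.INTER_CUBIC))
cv2.imwrite(f"pics/{k}.png",np.vstack(ims))
E
python3 look.py a1
```

```text
2.95 [ 0.55604397 -0.11763875  0.01278028] [-0.64975991  0.54595675  0.5642422 ] 0.003485776919846064
```

View pics/a1.png

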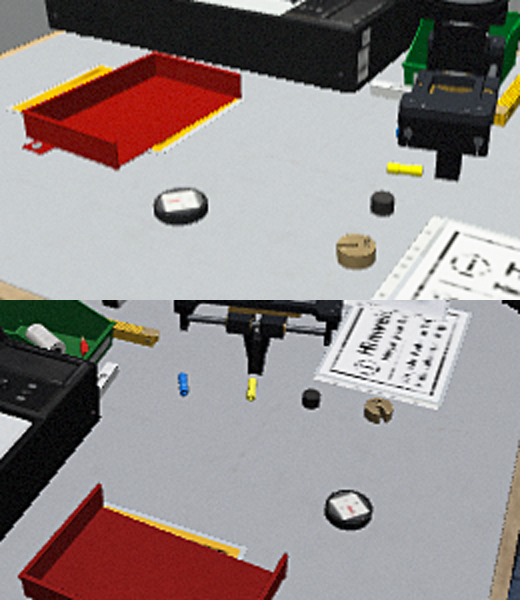

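>>> move_arm --increments '[0,0,0,0,0,0.006,0,0,0,0,0,0,0.012,0,0,0,0,0,0,0.017,0,0,0,0,0,0,0.022,0,0,0,0,0,0,0.027,0,0,0,0,0,0,0.032,0,0,0,0,0,0,0.037,0,0,0,0,0,0,0.042,0,0,0,0,0,0,0.047,0,0,0,0,0,0,0.052,0,0,0,0,0,0,0.057,0,0,0,0,0,0,0.062,0]'

```text
time_s: 4.05
tcp_pos: [0.5421, -0.0568, 0.0115]
ee_rot: [[-0.0, -0.978, -0.208], [-0.0, -0.208, 0.978], [-1.0, 0.0, -0.0]]
wrist_force: [0.7, -1.1, -0.7]
gripper_width: 0.001
```

```bash
python3 look.py a2
```

```text
4.05 [ 0.54210411 -0.05681212  0.01152783] [ 0.74833577 -1.1089787  -0.6633657 ] 0.0007282873720762296
```

View pics/a2.png

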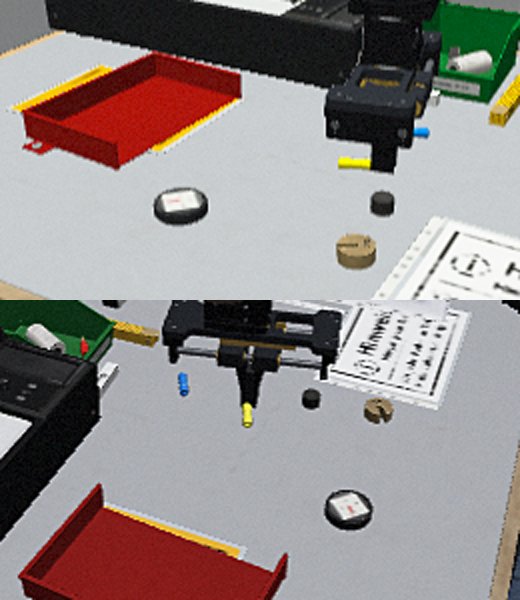

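>>> move_arm --increments '[0,0,0,0,0,0.006,0,0,0,0,0,0,0.013,0,0,0,0,0,0,0.02,0,0,0,0,0,0,0.027,0,0,0,0,0,0,0.034,0,0,0,0,0,0,0.041,0,0,0,0,0,0,0.048,0,0,0,0,0,0,0.055,0,0,0,0,0,0,0.062,0,0,0,0,0,0,0.069,0,0,0,0,0,0,0.076,0,0,0,0,0,0,0.083,0]'

```text
time_s: 5.15
tcp_pos: [0.5248, 0.0246, 0.0116]
ee_rot: [[-0.0, -0.978, -0.208], [0.0, -0.208, 0.978], [-1.0, 0.0, 0.0]]
wrist_force: [-0.2, -0.4, -0.8]
gripper_width: 0.006
```

```bash
python3 look.py a3
```

```text
5.15 [0.5247986  0.02460384 0.01155208] [-0.24161217 -0.35268909 -0.79406604] 0.006006471296233997
```

View pics/a3.png

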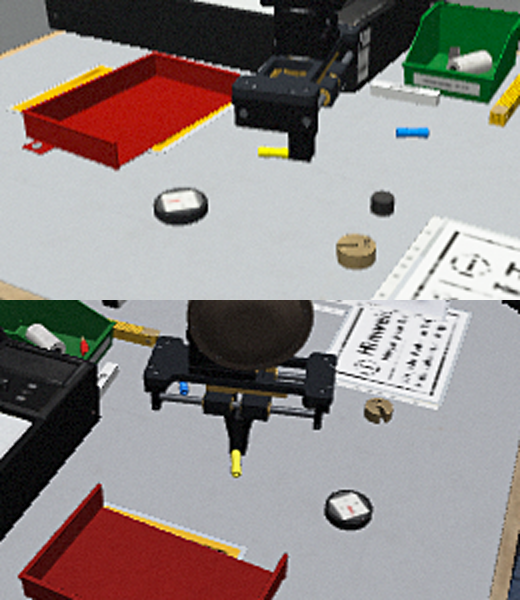

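Still flush; continue 0.186 m more in two calls.

>>> move_arm --increments '[0,0,0,0,0,0.007,0,0,0,0,0,0,0.014,0,0,0,0,0,0,0.022,0,0,0,0,0,0,0.03,0,0,0,0,0,0,0.038,0,0,0,0,0,0,0.046,0,0,0,0,0,0,0.054,0,0,0,0,0,0,0.062,0,0,0,0,0,0,0.07,0,0,0,0,0,0,0.078,0,0,0,0,0,0,0.086,0,0,0,0,0,0,0.094,0]'

```text
time_s: 6.25
tcp_pos: [0.5052, 0.1166, 0.0116]
ee_rot: [[0.0, -0.978, -0.208], [-0.0, -0.208, 0.978], [-1.0, -0.0, -0.0]]
wrist_force: [0.1, 0.2, 0.2]
gripper_width: 0.003
```

>>> move_arm --increments '[0,0,0,0,0,0.008,0,0,0,0,0,0,0.016,0,0,0,0,0,0,0.024,0,0,0,0,0,0,0.032,0,0,0,0,0,0,0.04,0,0,0,0,0,0,0.048,0,0,0,0,0,0,0.056,0,0,0,0,0,0,0.064,0,0,0,0,0,0,0.072,0,0,0,0,0,0,0.08,0,0,0,0,0,0,0.086,0,0,0,0,0,0,0.09,0]'

```text
time_s: 7.25
tcp_pos: [0.4865, 0.2048, 0.0116]
ee_rot: [[0.0, -0.978, -0.209], [0.0, -0.209, 0.978], [-1.0, -0.0, 0.0]]
wrist_force: [-0.6, -0.8, -0.1]
gripper_width: 0.01
```

```bash
python3 look.py a4
```

```text
7.25 [0.4865455  0.2047688  0.01157045] [-0.63410327 -0.80259581 -0.06756709] 0.009713211583808343
```

View pics/a4.png

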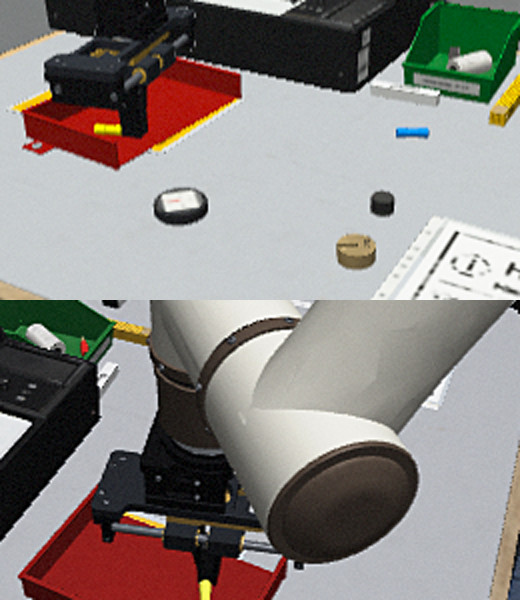

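```bash
python3 inc.py .4866 .2038 .012 102 .4773 -.127 .1 93.7; python3 inc.py .4773 -.127 .1 93.7 .4773 -.127 .012 93.7
```

```text
[ 8.3     0.      0.     -0.088   0.0779 -0.3216]
[-0.     0.     0.     0.088  0.     0.   ]
```

>>> move_arm --increments '[0,0,0,-0.02,0,-0.012,0,0,0,0,-0.055,0.002,-0.025,0,4,0,0,-0.085,0.01,-0.05,0.012,8.3,0,0,-0.088,0.019,-0.085,0.012,8.3,0,0,-0.088,0.028,-0.12,0.012,8.3,0,0,-0.088,0.037,-0.157,0.012,8.3,0,0,-0.088,0.046,-0.195,0.012,8.3,0,0,-0.088,0.055,-0.233,0.012,8.3,0,0,-0.088,0.064,-0.27,0.012,8.3,0,0,-0.088,0.073,-0.305,0.012,8.3,0,0,-0.088,0.0779,-0.3216,0.012,8.3,0,0,-0.088,0.0779,-0.3216,0.012]'

```text
time_s: 8.35
tcp_pos: [0.4764, -0.1301, 0.0994]
ee_rot: [[-0.001, -0.998, -0.059], [-0.0, -0.059, 0.998], [-1.0, 0.001, -0.0]]
wrist_force: [-0.0, 0.3, 0.1]
gripper_width: 0.14
```

>>> move_arm --increments '[0,0,0,0.02,0,0,0.012,0,0,0,0.045,0,0,0.012,0,0,0,0.065,0,0,0.012,0,0,0,0.078,0,0,0.012,0,0,0,0.084,0,0,0.012,0,0,0,0.088,0,0,0.012,0,0,0,0.088,0,0,0.012,0,0,0,0.088,0,0,0.012]'

```text
time_s: 9.02
tcp_pos: [0.478, -0.1267, 0.0121]
ee_rot: [[0.001, -0.998, -0.065], [-0.0, -0.065, 0.998], [-1.0, -0.001, -0.0]]
wrist_force: [0.3, 0.4, -0.1]
gripper_width: 0.135
```

```bash
python3 look.py b1
```

```text
9.0167 [ 0.47797646 -0.12665794  0.01212208] [ 0.29850631  0.43107292 -0.09056458] 0.1350032787407724
```

View pics/b1.png

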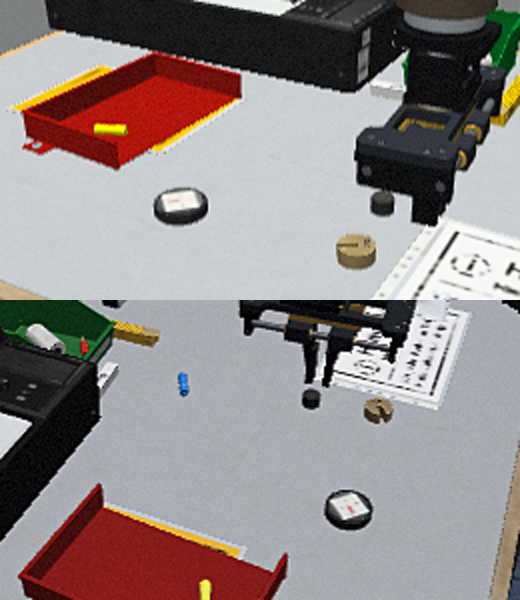

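>>> move_arm --increments '[0,0,0,0,0,0.006,0.012,0,0,0,0,0,0.011,0.012,0,0,0,0,0,0.015,0.012,0,0,0,0,0,0.019,0.012,0,0,0,0,0,0.023,0.012,0,0,0,0,0,0.027,0.012,0,0,0,0,0,0.032,0.012,0,0,0,0,0,0.037,0.012,0,0,0,0,0,0.043,0.012,0,0,0,0,0,0.049,0.012,0,0,0,0,0,0.055,0.012,0,0,0,0,0,0.061,0.012]'

```text
time_s: 10.12
tcp_pos: [0.4734, -0.0654, 0.0115]
ee_rot: [[-0.0, -0.998, -0.065], [-0.0, -0.065, 0.998], [-1.0, 0.0, -0.0]]
wrist_force: [-0.1, 0.5, 0.3]
gripper_width: 0.137
```

```bash
python3 look.py b2
```

```text
10.1167 [ 0.47337684 -0.06537549  0.01154152] [-0.0611925   0.50749318  0.33150856] 0.13660708856314197
```

View pics/b2.png

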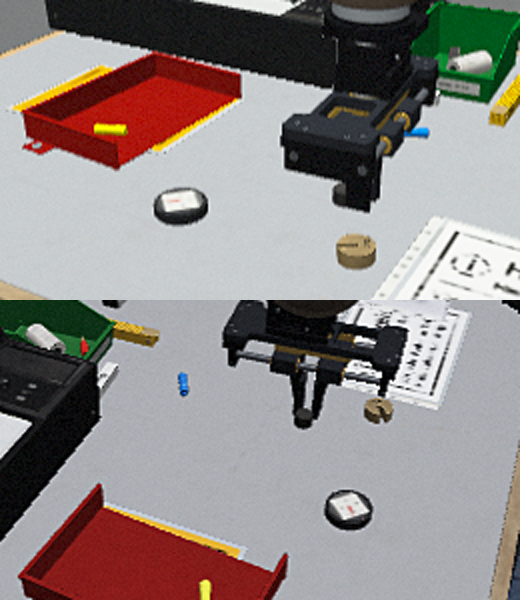

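>>> move_arm --increments '[0,0,0,0,0,0.006,0.012,0,0,0,0,0,0.013,0.012,0,0,0,0,0,0.02,0.012,0,0,0,0,0,0.027,0.012,0,0,0,0,0,0.034,0.012,0,0,0,0,0,0.041,0.012,0,0,0,0,0,0.048,0.012,0,0,0,0,0,0.055,0.012,0,0,0,0,0,0.062,0.012,0,0,0,0,0,0.069,0.012,0,0,0,0,0,0.076,0.012,0,0,0,0,0,0.083,0.012]'

```text
time_s: 11.22
tcp_pos: [0.468, 0.0175, 0.0115]
ee_rot: [[-0.0, -0.998, -0.065], [-0.0, -0.065, 0.998], [-1.0, 0.0, -0.0]]
wrist_force: [0.0, 0.2, 0.6]
gripper_width: 0.137
```

```bash
python3 look.py b3
```

```text
11.2167 [0.46799842 0.01747536 0.01154034] [0.04524059 0.18407418 0.64158886] 0.13657523224231824
```

View pics/b3.png

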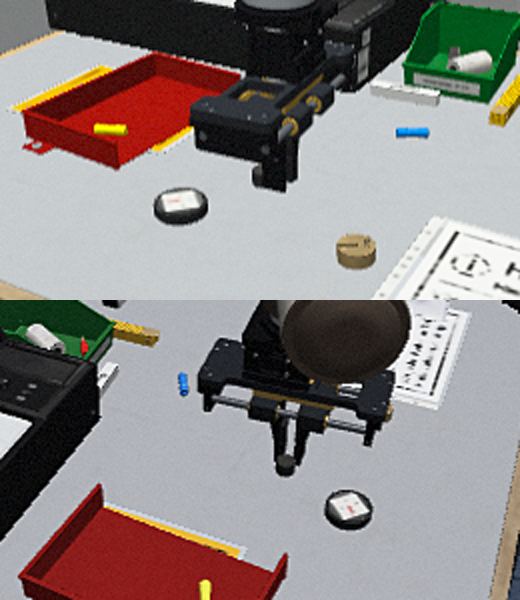

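Run:
```python
from h import *
np.set_printoptions(precision=4,suppress=True)
print(px2w('scene',[(157.5,195),(172.5,195)],.0055),px2w('side',[(150+102,110+140)],.0055))
print(px2w('scene',[(110+260/2,130+170/2)],.016),px2w('side',[(150+285/2,110+160/2)],.016))
```

```text
[[0.4688 0.2447 0.0055]
 [0.4839 0.2166 0.0055]] [[0.4871 0.2164 0.0055]]
[[0.4606 0.0357 0.016 ]] [[0.4661 0.0416 0.016 ]]
```

>>> move_arm --increments '[0,0,0,0,0,0.007,0.012,0,0,0,0,0,0.014,0.012,0,0,0,0,0,0.022,0.012,0,0,0,0,0,0.03,0.012,0,0,0,0,0,0.038,0.012,0,0,0,0,0,0.046,0.012,0,0,0,0,0,0.054,0.012,0,0,0,0,0,0.062,0.012,0,0,0,0,0,0.07,0.012,0,0,0,0,0,0.078,0.012,0,0,0,0,0,0.086,0.012,0,0,0,0,0,0.094,0.012]'

```text
time_s: 12.32
tcp_pos: [0.4619, 0.1114, 0.0116]
ee_rot: [[0.0, -0.998, -0.065], [0.0, -0.065, 0.998], [-1.0, -0.0, 0.0]]
wrist_force: [0.4, -1.5, -0.8]
gripper_width: 0.138
```

>>> move_arm --increments '[0,0,0,0,0,0.008,0.012,0,0,0,0,0,0.016,0.012,0,0,0,0,0,0.024,0.012,0,0,0,0,0,0.032,0.012,0,0,0,0,0,0.04,0.012,0,0,0,0,0,0.048,0.012,0,0,0,0,0,0.056,0.012,0,0,0,0,0,0.064,0.012,0,0,0,0,0,0.071,0.012,0,0,0,0,0,0.077,0.012,0,0,0,0,0,0.08,0.012,0,0,0,0,0,0.082,0.012]'

```text
time_s: 13.32
tcp_pos: [0.4566, 0.1929, 0.0115]
ee_rot: [[0.0, -0.998, -0.065], [0.0, -0.065, 0.998], [-1.0, -0.0, 0.0]]
wrist_force: [0.1, -0.7, 0.2]
gripper_width: 0.138
```

```bash
python3 look.py b4
```

```text
13.3167 [0.45664936 0.19291783 0.01154414] [ 0.09762808 -0.68638893  0.19083308] 0.13817760505375468
```

View pics/b4.png

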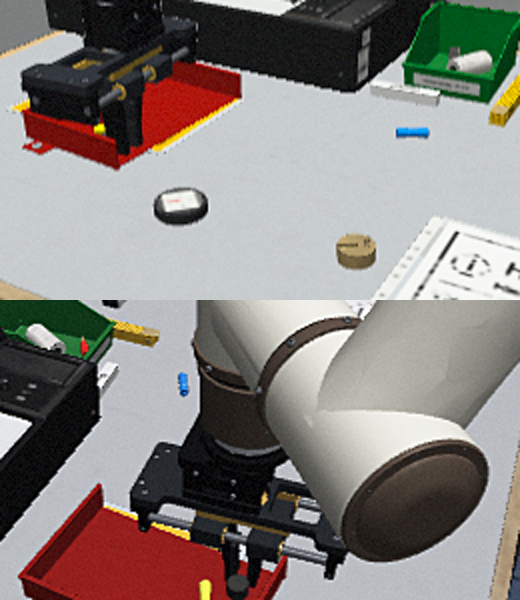

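```bash
python3 - <<'E'
from h import *
np.set_printoptions(precision=4,suppress=True)
d=np.load("w1.npz");f=lambda uv,z:tcp(d['p'],d['R'],(np.array(uv,float)+.5)/1.5-.5,z)
for z in (0,.05,.08): print(z,f([(100,260),(135,115),(122,110)],z))
E
python3 inc.py .4567 .1923 .012 93.7 .649 -.092 .13 122
python3 - <<'E'
import cv2
a=cv2.imread("pics/scene_b4_raw.png")[110:210,290:390]
b=cv2.imread("pics/side_b4_raw.png")[80:180,120:220]
cv2.imwrite("pics/bin.png",cv2.resize(cv2.hconcat([a,b]),None,fx=4,fy=4,interpolation=2))
E
```

```text
0 [[ 0.7539  0.0184  0.    ]
 [ 0.7494 -0.0992  0.    ]
 [ 0.7591 -0.0994  0.    ]]
0.05 [[ 0.7297 -0.0029  0.05  ]
 [ 0.7258 -0.1051  0.05  ]
 [ 0.7342 -0.1053  0.05  ]]
0.08 [[ 0.7152 -0.0156  0.08  ]
 [ 0.7116 -0.1087  0.08  ]
 [ 0.7192 -0.1088  0.08  ]]
[-28.3      0.       0.      -0.118   -0.1736  -0.2961]
```

View pics/bin.png

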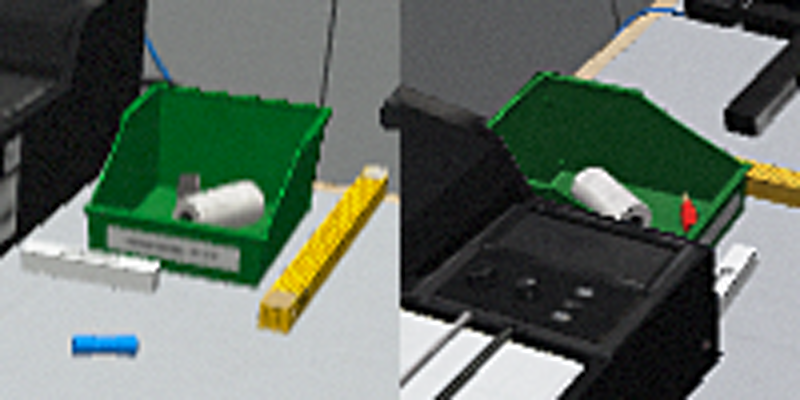

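>>> move_arm --increments '[0,0,0,-0.01,0,-0.02,0.012,0,0,0,-0.045,0,-0.03,0.012,0,0,0,-0.08,-0.01,-0.045,0,-5,0,0,-0.11,-0.03,-0.07,0,-10,0,0,-0.118,-0.05,-0.1,0,-15,0,0,-0.118,-0.07,-0.13,0,-20,0,0,-0.118,-0.09,-0.16,0,-25,0,0,-0.118,-0.11,-0.19,0,-28.3,0,0,-0.118,-0.13,-0.222,0,-28.3,0,0,-0.118,-0.15,-0.255,0,-28.3,0,0,-0.118,-0.167,-0.285,0,-28.3,0,0,-0.118,-0.1736,-0.2961,0]'

```text
time_s: 14.42
tcp_pos: [0.6505, -0.096, 0.1288]
ee_rot: [[0.0, -0.85, -0.527], [-0.001, -0.527, 0.85], [-1.0, 0.0, -0.001]]
wrist_force: [0.7, -0.1, 0.5]
gripper_width: 0.0
```

>>> move_arm --increments '[0,0,0,0.01,0,0,0,0,0,0,0.03,0,0,0,0,0,0,0.05,0,0,0,0,0,0,0.07,0,0,0,0,0,0,0.09,0,0,0,0,0,0,0.104,0,0,0,0,0,0,0.112,0,0,0,0,0,0,0.118,0,0,0,0,0,0,0.118,0,0,0,0,0,0,0.118,0,0,0]'

```text
time_s: 15.25
tcp_pos: [0.6492, -0.0915, 0.012]
ee_rot: [[0.001, -0.848, -0.531], [-0.0, -0.531, 0.848], [-1.0, -0.0, -0.0]]
wrist_force: [1.2, 0.1, -0.0]
gripper_width: 0.003
```

```bash
python3 look.py c1
python3 - <<'E'
from h import *
im=r.capture("wrist");cv2.imwrite("pics/c1w.png",cv2.cvtColor(im,cv2.COLOR_RGB2BGR))
E
```

```text
15.25 [ 0.64924499 -0.09149182  0.01195597] [ 1.15239876  0.14140956 -0.02133393] 0.0028590258793909414
```

View pics/c1.png

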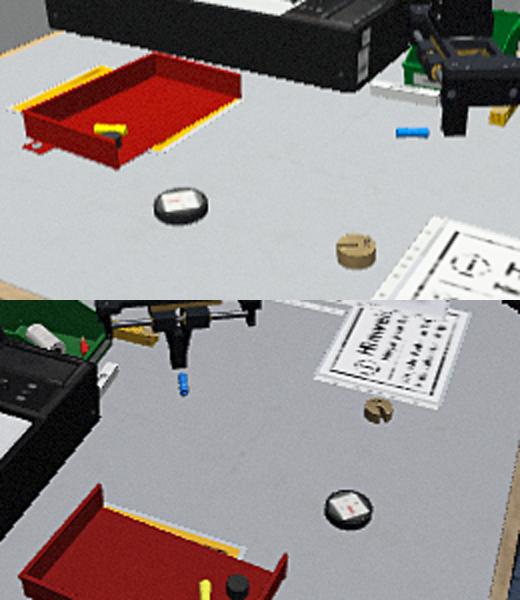

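View pics/c1w.png

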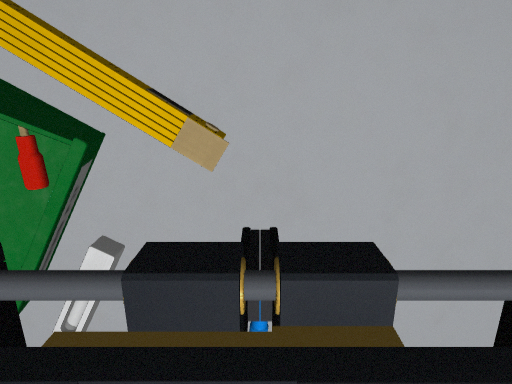

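>>> move_arm --increments '[0,0,0,0,0,0.006,0,0,0,0,0,0,0.011,0,0,0,0,0,0,0.015,0,0,0,0,0,0,0.019,0,0,0,0,0,0,0.023,0,0,0,0,0,0,0.027,0,0,0,0,0,0,0.032,0,0,0,0,0,0,0.037,0,0,0,0,0,0,0.043,0,0,0,0,0,0,0.049,0,0,0,0,0,0,0.055,0,0,0,0,0,0,0.061,0]'

```text
time_s: 16.4
tcp_pos: [0.6164, -0.0395, 0.0115]
ee_rot: [[-0.0, -0.848, -0.53], [-0.0, -0.53, 0.848], [-1.0, 0.0, 0.0]]
wrist_force: [-0.1, -0.2, 0.3]
gripper_width: 0.005
```

```bash
python3 look.py c2
```

```text
16.4 [ 0.61635901 -0.03952249  0.011548  ] [-0.10285546 -0.21509498  0.27494432] 0.004813765797143815
```

View pics/c2.png

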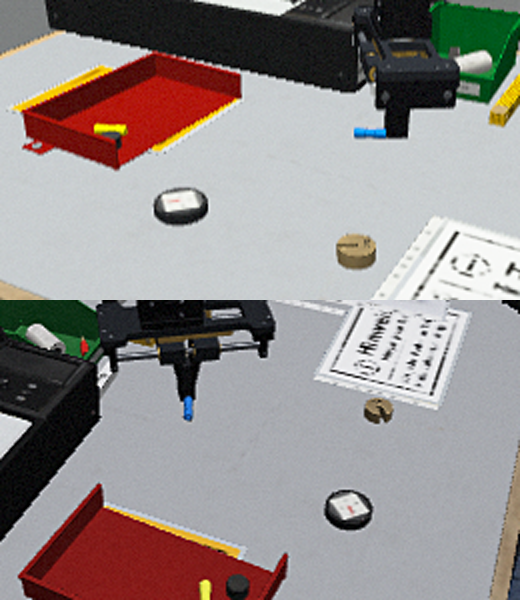

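>>> move_arm --increments '[0,0,0,0,0,0.006,0,0,0,0,0,0,0.013,0,0,0,0,0,0,0.02,0,0,0,0,0,0,0.027,0,0,0,0,0,0,0.034,0,0,0,0,0,0,0.041,0,0,0,0,0,0,0.048,0,0,0,0,0,0,0.055,0,0,0,0,0,0,0.062,0,0,0,0,0,0,0.069,0,0,0,0,0,0,0.076,0,0,0,0,0,0,0.083,0]'

```text
time_s: 17.5
tcp_pos: [0.5724, 0.0309, 0.0116]
ee_rot: [[0.0, -0.848, -0.53], [0.0, -0.53, 0.848], [-1.0, -0.0, -0.0]]
wrist_force: [0.5, -0.3, 1.2]
gripper_width: 0.005
```

```bash
python3 look.py c3
```

```text
17.5 [0.57242837 0.03087665 0.01160947] [ 0.49329584 -0.29426043  1.16190876] 0.005354152606944528
```

View pics/c3.png

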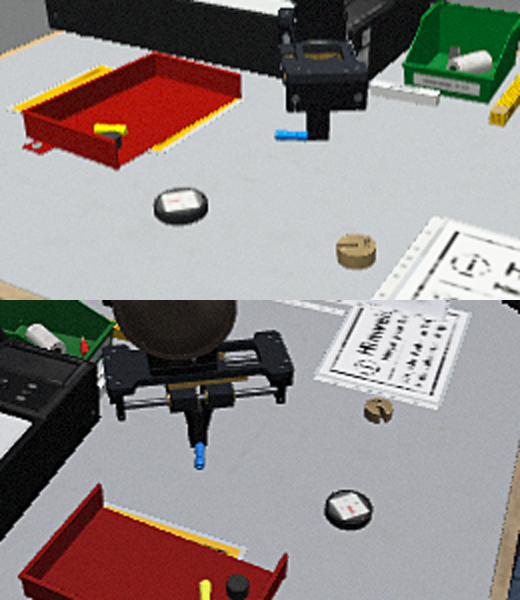

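Run:
```python
import numpy as np
for S,F in((.084,16.8),(.084,9.6)):
    R=S/np.radians(F)
    for i in range(1,13):
        f=np.radians(F*i/12);print(f"{F*i/12:.1f}, 0, 0, 0, {-R*(1-np.cos(f)):.4f}, {R*np.sin(f):.4f}, 0,",end=' ')
    print()
```

```text
1.4, 0, 0, 0, -0.0001, 0.0070, 0, 2.8, 0, 0, 0, -0.0003, 0.0140, 0, 4.2, 0, 0, 0, -0.0008, 0.0210, 0, 5.6, 0, 0, 0, -0.0014, 0.0280, 0, 7.0, 0, 0, 0, -0.0021, 0.0349, 0, 8.4, 0, 0, 0, -0.0031, 0.0418, 0, 9.8, 0, 0, 0, -0.0042, 0.0488, 0, 11.2, 0, 0, 0, -0.0055, 0.0556, 0, 12.6, 0, 0, 0, -0.0069, 0.0625, 0, 14.0, 0, 0, 0, -0.0085, 0.0693, 0, 15.4, 0, 0, 0, -0.0103, 0.0761, 0, 16.8, 0, 0, 0, -0.0122, 0.0828, 0, 
0.8, 0, 0, 0, -0.0000, 0.0070, 0, 1.6, 0, 0, 0, -0.0002, 0.0140, 0, 2.4, 0, 0, 0, -0.0004, 0.0210, 0, 3.2, 0, 0, 0, -0.0008, 0.0280, 0, 4.0, 0, 0, 0, -0.0012, 0.0350, 0, 4.8, 0, 0, 0, -0.0018, 0.0420, 0, 5.6, 0, 0, 0, -0.0024, 0.0489, 0, 6.4, 0, 0, 0, -0.0031, 0.0559, 0, 7.2, 0, 0, 0, -0.0040, 0.0628, 0, 8.0, 0, 0, 0, -0.0049, 0.0698, 0, 8.8, 0, 0, 0, -0.0059, 0.0767, 0, 9.6, 0, 0, 0, -0.0070, 0.0836, 0,
```

>>> move_arm --increments '[1.4,0,0,0,-0.0001,0.007,0,2.8,0,0,0,-0.0003,0.014,0,4.2,0,0,0,-0.0008,0.021,0,5.6,0,0,0,-0.0014,0.028,0,7.0,0,0,0,-0.0021,0.0349,0,8.4,0,0,0,-0.0031,0.0418,0,9.8,0,0,0,-0.0042,0.0488,0,11.2,0,0,0,-0.0055,0.0556,0,12.6,0,0,0,-0.0069,0.0625,0,14.0,0,0,0,-0.0085,0.0693,0,15.4,0,0,0,-0.0103,0.0761,0,16.8,0,0,0,-0.0122,0.0828,0]'

```text
time_s: 18.6
tcp_pos: [0.5393, 0.1071, 0.0116]
ee_rot: [[0.0, -0.965, -0.261], [0.0, -0.261, 0.965], [-1.0, -0.0, -0.0]]
wrist_force: [0.5, 0.1, 0.3]
gripper_width: 0.002
```

```bash
python3 look.py c4
```

```text
18.6 [0.53925813 0.10713347 0.01158926] [0.47918963 0.1009243  0.29351765] 0.00222135975825305
```

View pics/c4.png

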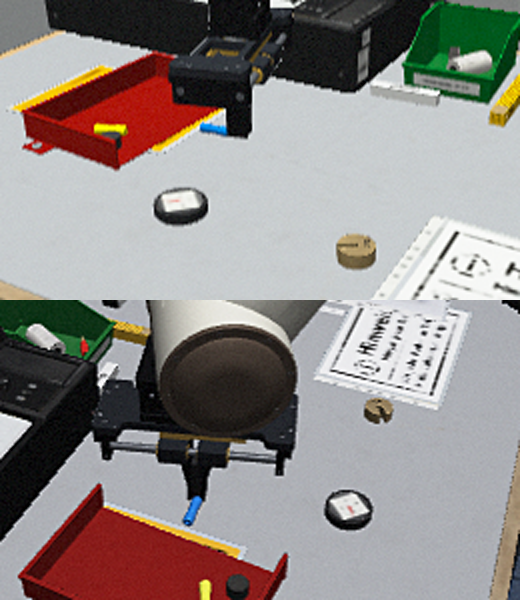

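```bash
python3 - <<'E'
from h import *
p=px2w('side',[(150+199/2,110+(498-300)/2),(150+186/2,110+(523-300)/2)],.0055);print(p);d=p[1]-p[0];print(np.degrees(np.arctan2(d[1],d[0])))
E
python3 - <<'E'
import cv2
a=cv2.imread("pics/scene_c4_raw.png")[165:215,190:250]
b=cv2.imread("pics/side_c4_raw.png")[180:240,210:270]
cv2.imwrite("pics/c4z.png",cv2.hconcat([cv2.resize(a,(400,333),interpolation=2),cv2.resize(b,(333,333),interpolation=2)]))
E
```

```text
[[0.53287645 0.11932646 0.0055    ]
 [0.53136034 0.15652052 0.0055    ]]
92.3342023257958
```

View pics/c4z.png

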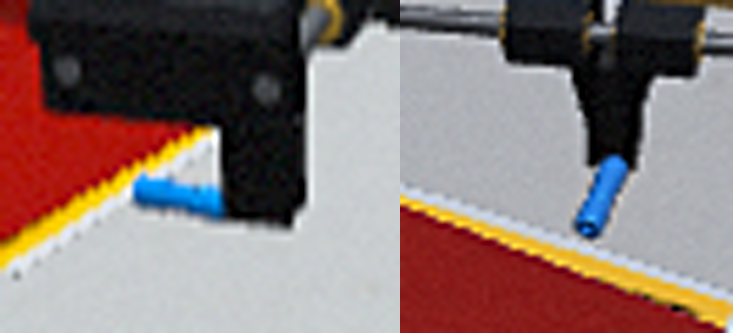

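```bash
python3 inc.py .5391 .1068 .012 105.2 .5335 .097 .012 92
```

```text
[ 1.32e+01  0.00e+00  0.00e+00 -0.00e+00  8.00e-03 -8.00e-03]
```

>>> move_arm --increments '[0,0,0,0,0,-0.007,0,0,0,0,0,0,-0.013,0,6,0,0,0,0.004,-0.013,0,12,0,0,0,0.007,-0.011,0,13.2,0,0,0,0.008,-0.009,0,13.2,0,0,0,0.008,-0.008,0,13.2,0,0,0,0.008,-0.008,0]'

```text
time_s: 19.28
tcp_pos: [0.5338, 0.0965, 0.0116]
ee_rot: [[0.0, -0.999, -0.035], [-0.0, -0.035, 0.999], [-1.0, -0.0, -0.0]]
wrist_force: [0.6, -0.5, -0.5]
gripper_width: 0.006
```

>>> move_arm --increments '[0,0,0,0,0,0.004,0,0,0,0,0,0,0.008,0,0,0,0,0,0,0.012,0,0,0,0,0,0,0.016,0,0,0,0,0,0,0.02,0,0,0,0,0,0,0.024,0,0,0,0,0,0,0.028,0,0,0,0,0,0,0.032,0,0,0,0,0,0,0.036,0,0,0,0,0,0,0.04,0,0,0,0,0,0,0.044,0,0,0,0,0,0,0.048,0]'

```text
time_s: 20.28
tcp_pos: [0.5319, 0.1455, 0.0115]
ee_rot: [[-0.0, -0.999, -0.035], [-0.0, -0.035, 0.999], [-1.0, 0.0, -0.0]]
wrist_force: [-0.2, -0.0, 0.5]
gripper_width: 0.006
```

```bash
python3 look.py c5
```

```text
20.2833 [0.53186792 0.1454911  0.01154383] [-0.23356943 -0.00362428  0.46338155] 0.006303724779041892
```

View pics/c5.png

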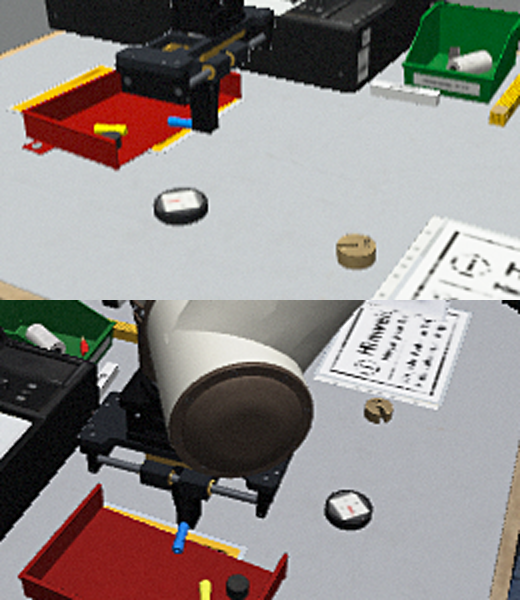

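Tracking well. 55 mm more, then retreat.

>>> move_arm --increments '[0,0,0,0,0,0.005,0,0,0,0,0,0,0.01,0,0,0,0,0,0,0.015,0,0,0,0,0,0,0.02,0,0,0,0,0,0,0.025,0,0,0,0,0,0,0.03,0,0,0,0,0,0,0.035,0,0,0,0,0,0,0.04,0,0,0,0,0,0,0.045,0,0,0,0,0,0,0.049,0,0,0,0,0,0,0.052,0,0,0,0,0,0,0.054,0]'

```text
time_s: 21.38
tcp_pos: [0.53, 0.1995, 0.0115]
ee_rot: [[0.0, -0.999, -0.035], [0.0, -0.035, 0.999], [-1.0, -0.0, 0.0]]
wrist_force: [-0.8, -0.7, -0.2]
gripper_width: 0.006
```

>>> move_arm --increments '[0,0,0,0,0,-0.01,0,0,0,0,-0.02,0,-0.03,0,0,0,0,-0.05,0,-0.06,0,0,0,0,-0.08,0,-0.09,0,0,0,0,-0.11,0,-0.125,0,0,0,0,-0.14,0,-0.16,0,0,0,0,-0.17,0,-0.195,0,0,0,0,-0.2,0,-0.225,0,0,0,0,-0.2,0,-0.225,0,0,0,0,-0.2,0,-0.225,0]'

```text
time_s: 22.22
tcp_pos: [0.5391, -0.0287, 0.2152]
ee_rot: [[0.007, -0.999, -0.031], [0.001, -0.031, 1.0], [-1.0, -0.007, 0.001]]
wrist_force: [0.9, -0.2, -0.1]
gripper_width: 0.01
```

```bash
python3 look.py d1
python3 - <<'E'
from h import *
s=r.sense();np.savez("d1.npz",p=s['tcp_pos'],R=s['ee_rot'])
im=r.capture("wrist");cv2.imwrite("pics/d1w.png",cv2.resize(cv2.cvtColor(im,cv2.COLOR_RGB2BGR),None,fx=1.5,fy=1.5))
si=cv2.imread("pics/side_d1_raw.png")[165:315,150:300];sc=cv2.imread("pics/scene_d1_raw.png")[145:220,110:240]
cv2.imwrite("pics/d1z.png",cv2.vconcat([cv2.resize(sc,(500,288),interpolation=2),cv2.resize(si,(500,310),interpolation=2)]))
E
```

```text
22.2167 [ 0.53911447 -0.02868177  0.21523558] [ 0.86088549 -0.24565933 -0.11552848] 0.009505561225661173
```

View pics/d1.png

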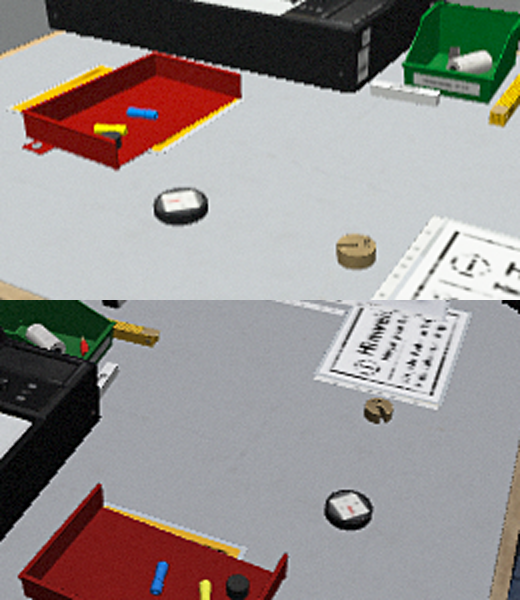

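View pics/d1z.png

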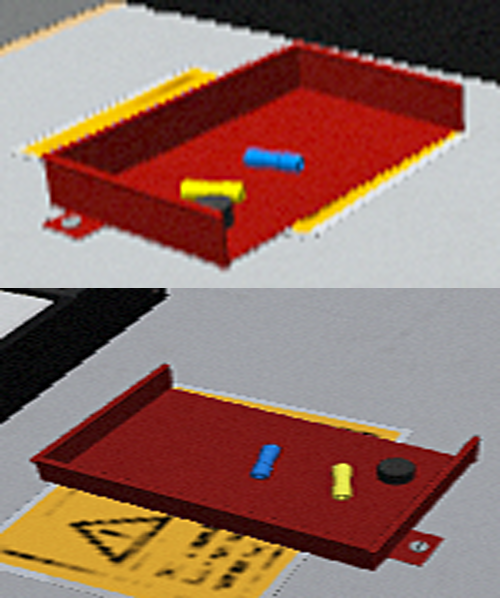

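View pics/d1w.png

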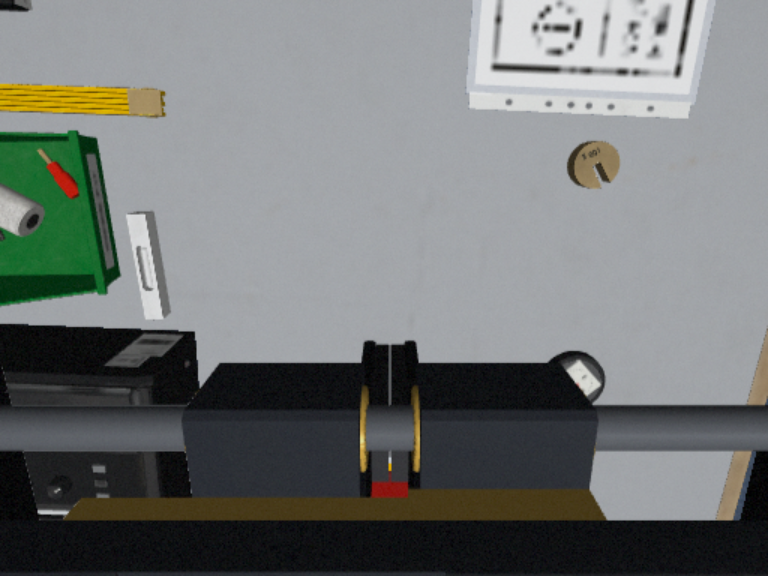

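Run:
```python
from h import *
np.set_printoptions(precision=4,suppress=True)
s=lambda L:[(150+x*150/500,165+(y-288)*150/310) for x,y in L]
c=lambda L:[(110+x*130/500,145+y*75/288) for x,y in L]
A=px2w('side',s([(173,388),(455,455)]),0);print('edge',A)
cap=px2w('side',s([(396,466)]),.016);b=px2w('side',s([(266,462)]),.0055);y=px2w('side',s([(343,482)]),.0055)
e=(A[0]-A[1])[:2];e/=np.linalg.norm(e);n=np.array([-e[1],e[0]])
for k,p in(('cap',cap),('blue',b),('yel',y)):print(k,p,'depth',(p[0,:2]-A[1,:2])@n,'along from near corner',(p[0,:2]-A[1,:2])@e)
print('scene blue',px2w('scene',c([(274,160)]),.0055),'yel',px2w('scene',c([(212,191)]),.0055),'cap',px2w('scene',c([(215,204)]),.016))
print(px2w('scene',c([(228,268),(463,130)]),0))
```

```text
edge [[0.6204 0.1633 0.    ]
 [0.4318 0.178  0.    ]]
cap [[0.4544 0.215  0.016 ]] depth 0.03859422775789415 along from near corner 0.019618276872228318
blue [[0.5262 0.2304 0.0055]] depth 0.059602557024905474 along from near corner 0.09001363971583466
yel [[0.4777 0.2349 0.0055]] depth 0.060232410542859854 along from near corner 0.04127953539748378
scene blue [[0.5262 0.2262 0.0055]] yel [[0.4774 0.2313 0.0055]] cap [[0.4498 0.2049 0.016 ]]
[[0.4199 0.1736 0.    ]
 [0.6245 0.1593 0.    ]]
```

```bash
python3 -c "
from station import r
print(r.finish_job(), r.sense()['time_s'])"
```

```text
the job is handed in; nothing more can be done
the job is handed in; nothing more can be done
```

I swept all three parts into the tray one at a time with the fingertips and handed the job in at about 22 s of the 72 s allowed. Nothing was pinched or lifted. The hand-in gives no verdict.

**Sweeping:** The two couplers were pushed end-on with the fingers closed. The end cap was pushed nested against the fingers, held 12 mm apart. The blue coupler turned further than the fingers on a curved stretch, so I backed off, squared up behind it and went on.

**Parts in the tray:** My last images put the yellow and blue couplers about 60 mm in from the open edge, against the 23 mm needed. The end cap is about 32–39 mm in. The scene and side cameras disagreed by up to 10 mm on the cap and 4 mm on the couplers; all three clear the limit either way.

**Bystanders:** In the last images the brass weight, compass and spirit level looked unmoved. I judged this by eye and did not re-measure them. The arm ended about 0.2 m above the bench, touching nothing. The wrist force readings after each move stayed under about 2 N.

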